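# Move a freshly bonded housing from the vise to the bar clamp and hold it squeezed

### The job

The end cap has just been stuck on the small die-cast housing: slide the vise jaw open by its knob, lift the housing out and stand it on the plywood board of the bar clamp, between the two round pads, its length along the bar so that the clamp will press the cap on. Let go of it and pump the clamp's trigger (squeeze, let it spring back, squeeze again) until the jaw has closed up and both pads bear firmly on the housing with the pad's spring about half pressed in; move the jaw by the trigger alone and never bottom the spring or crush the housing. Finish while still holding the trigger squeezed, to keep the joint closed while the glue grabs, and leave the other things on the bench where they are.

Things in the scene. Friction and masses are not known exactly. Their poses are not given: they have to be found in the camera images.
- vise: Small grey assembly vise screwed down, base 115 x 165 mm. Origin at bench level under the middle of the gripped housing; its floor is 14 mm above the bench. The fixed jaw is on its -y side, the steel sliding jaw on its +y side, both 62 mm long in x, tops 28 mm above the bench. The sliding jaw's lip overhangs the housing's ear, so the housing cannot be lifted while it is shut.
- vise_jaw (a joint): Opening of the sliding jaw towards vise +y, m: 0 shut on the housing, 0.045 fully open; about 4 N of friction, stays where it is left.
- vise_knob (a point): Centre of the round black knob on top of the sliding jaw, 18 mm across and 20 mm tall (from 36 to 56 mm above the bench, on a thinner 10 mm stem from 28 mm); clear on all sides; moves with the jaw.
- part: The housing, 160 g: block 50 (x) x 30 (y) x 40 mm tall, aluminium, a 12 mm black end cap at +x, on top a boss 16 mm across, 7 mm tall (x = -6 mm), and a flat ear on each y side (6 mm out, 4 to 9 mm above the underside). Origin: centre of the underside. Starts in the vise, axes along the vise's; gripped across its 30 mm width there, fingertips must stay over 14 mm above its underside.
- clamp: One-hand bar clamp lying flat, its black head screwed to a plywood board 12 mm thick. Origin at bench level under the head's middle; x points from pistol grip to jaws, y along the steel bar (at x = 0, 32 mm up) to the moving jaw. Head 36 (x) x 56 (y), 64 mm high. Board x = -30 to 105, y = -50 to 175 mm. Axis of the pads at x = 66 mm, 32 mm up. Either end of the housing may face the head.
- handle_grip (a point): Point on the far (-y) face of the black pistol grip, at clamp x = -68, y = -24 mm, 32 mm up; fixed. The grip is 18 mm thick (y = -24 to -6 mm), from x = -18 to -124 mm, 19 to 45 mm above the bench, with free bench under and beside it (the board ends at x = -30).
- head_face (a point): Centre of the face of the round rubber pad on the head's jaw (30 mm across), which looks to clamp +y; it does not move.
- head_pad: The head's rubber pad itself; origin the same as the clamp's.
- bar (a joint): How far the toothed bar and its end jaw have been drawn towards the head, m, 0 to 0.045; it starts between 0 and 0.012. The ratchet moves it about 6 mm for each full squeeze after the slack of a tooth (teeth 3 mm apart); a brake (about 16 N) holds it where it is left, also when the trigger springs back.
- end_jaw: Black jaw on the bar's end, which carries the sprung pad; origin the same as the clamp's when the bar is at 0. Not to be pushed by hand.
- pad_face (a point): Centre of the face of the sprung round pad (30 mm across) on the end jaw, which looks to clamp -y; it stands 78 mm from the head's pad when the bar is at 0 and comes nearer as the bar is drawn in.
- pad: The sprung round pad itself; origin the same as the clamp's when the bar is at 0.
- pad_spring (a joint): How far the pad's spring is pressed in, m: 0 free, 0.011 bottomed out; 1.5 N per mm. It is the force with which the housing is held.
- squeeze (a joint): Trigger angle in rad: 0 at rest (its spring returns it), 0.34 fully squeezed. Its pivot is at clamp x = 10, y = 12 mm; each 0.1 rad draws the bar 2.7 mm once the pawl has met a tooth. With the bar moving it takes up to about 14 N, 75 mm from the pivot.
- trigger: Light metal trigger beside the pistol grip on its +y side, 8 mm thick and 20 mm tall (22 to 42 mm above the bench), reaching to about 115 mm from its pivot; origin on the pivot. It swings towards the grip (clamp -y) when squeezed.
- trigger_grip (a point): Point on the outer (+y) face of the trigger, 78 mm from its pivot, 32 mm above the bench; moves with it. From here to the grip's far face (clamp y = -24 mm) is about 56 mm at rest and 30 mm fully squeezed.
- glue: White glue bottle, 26 mm across and 82 mm tall, standing; bystander.
- dish: Shallow black dish, 60 mm across, 22 mm tall; bystander.
- tumbler: Clear plastic tumbler, 60 mm across, 55 mm tall; bystander.
- driver: Screwdriver with a black handle, lying; bystander.
- fitting: Brass fitting, 28 mm across, 28 mm tall; bystander.
- wrench: Steel wrench, 140 mm long, lying; bystander.

How it is judged:
By the outcome, as a careful person would: the job done as asked, in the order asked, and still so for the second after the job is handed in, while the arm keeps its last pose, push and grip.
It also fails if it takes over 72 s, if anything falls off the work surface, if the arm or the gripper's body presses on something with over 40 N, if the wrist force passes 120 N, or if a joint passes its speed limit or range.

### The arm

A 7-joint arm with a two-finger parallel gripper is mounted at the origin on the work surface. World frame = base frame: x ahead of the robot, y to its left, z up, the work surface at z = 0. Lengths are in m, angles in rad, forces in N, time in s.
With the tool pointing down it reaches from about 0.4 to 0.9 m from the base axis. Payload 5.6 kg.
Tool frame: the origin (TCP) lies midway between the tips of the shut fingers; the grasp point (between the pads) lies 19 mm behind it; z points along the fingers, y is the line along which they close (so a half turn about z gives the same grasp; the last joint's range is limited). The gripper opens to 92 mm and grips with 3 to 60 N. Pads are 20 mm wide; open, the fingers measure 128 mm over their backs; the gripper's body (75 mm by 189 mm) begins 69 mm behind the grasp point.
Start: joints at [1.222, 0.468, -0.012, 1.603, 0.006, 1.071, -0.056], TCP at [0.196, -0.62, 0.215] pointing down, gripper open.
Joint ranges: [-2.53, 2.53], [-0.31, 2.02], [-1.57, 1.55], [0.28, 2.44], [-1.29, 4.43], [0.15, 1.84], [-2.92, 2.92]. Speed limits (rad/s): [2.57, 2.57, 3.14, 3.14, 3.14, 3.14, 3.14].

### API

Orientations are given as a 3x3 rotation matrix whose columns are the frame's x, y, z axes.
In Python, from station import env, telemetry, read_camera, camera_info gives the robot as it stands (env), with the cameras as plain functions and the readings (telemetry). Calls block until the motion is done:
- env.reach(position, orientation): joint-space move of the TCP to a pose.
- env.movel(position, frame=None, rate=0.15): straight line of the TCP; frame=None keeps the orientation; rate is the mean speed in m/s.
- env.goto_joints(angles): joint-space move.
- env.release() and env.grasp(squeeze=None): open the fingers fully, or close them until they stop; squeeze is the grip in N (None keeps the last).
- env.pause(seconds).
- env.inverse_kinematics(position, orientation): joint angles nearest the present ones, or None.
- read_camera(name): name is "scene" or "top" or "wrist"; returns (picture, depth): 384x512x3 uint8, red, green, blue; 384x512 float32, m along the optical axis (not along the pixel's ray), 0 where there is no reading.
- camera_info(name): a dict with "intrinsics" (3x3 intrinsics, pixels), "dist_coeffs" ([k1, k2, p1, p2, k3] as OpenCV has them; the pictures are not rectified), "eye" and "rotation" of the camera in the world; the wrist camera has in their place "T_tool_cam" (4x4, takes a point from camera to tool coordinates, whose origin is the TCP and whose axes are the flange's). Camera axes: x right, y up, looking along -z (the intrinsics and any distortion apply to the point x, -y, -z); pixel columns grow to the right and rows downward; lengths in m; the calibration is good to about 2 mm. A picture is of the moment at which its call begins: read the wrist's pose just before it. camera_info takes no time and is no camera call.
A pose or a line that the arm cannot do raises env.PlanningError and nothing moves.
- env.finish_job(): hands the job in; it is judged then, once.
Readings, each from a call of its own:
- telemetry.read_t(): time.
- telemetry.read_joint_positions(): joint angles.
- telemetry.read_joint_velocities(): joint speeds.
- telemetry.read_tau(): joint torques, N m.
- telemetry.read_ee_pos(): TCP position.
- telemetry.read_tcp_rot(): TCP orientation.
- telemetry.read_wrist_force(): force on the tool from outside, world axes, zero at the start.
- telemetry.read_moment(): the same for the moment, N m.
- telemetry.read_gripper_width(): finger opening in m.
- telemetry.read_grasp_force(): force on a finger pad.
Only numpy, scipy, OpenCV 4.12 (cv2) and the standard library are available. Lean on these libraries where they do the work, as an engineer would, in place of code of your own. Each camera call takes 0.05 s, during which the arm holds its last target. There are 200 camera calls.

## Working session

There is one attempt and no reset: what is moved stays moved. The work goes in short steps, each a Python script; the robot and the scene stay as the last script left them, time stands still between calls to the robot, and variables do not carry over. Pictures are saved under pics/ and viewed, at most 10 in all, crops included, and the job is handed in when it is done.

```bash
ls; mkdir -p pics
python3 - <<'E'
from station import env, telemetry, read_camera, camera_info
import cv2,numpy as np
for n in ["scene","top"]:
    p,d=read_camera(n); cv2.imwrite(f"pics/{n}0.png",cv2.resize(p[:,:,::-1],(800,600),interpolation=cv2.INTER_CUBIC)); np.savez(f"{n}0.npz",p=p,d=d)
    print(n,camera_info(n))
print(camera_info("wrist"),telemetry.read_t(),telemetry.read_tcp_rot())
E
```

```text
pics
station.py
scene {'intrinsics': array([[491.10830487,   0.        , 257.83102269],
       [  0.        , 491.10830487, 187.39193935],
       [  0.        ,   0.        ,   1.        ]]), 'dist_coeffs': array([0.06166093, 0.        , 0.        , 0.        , 0.        ]), 'eye': array([ 1.42336153, -0.30375135,  0.77246504]), 'rotation': array([[ 0.44699143, -0.55768851,  0.69941561],
       [ 0.89430773,  0.26085045, -0.36355292],
       [ 0.02030641,  0.78799782,  0.61534306]])}
top {'intrinsics': array([[473.16853049,   0.        , 262.66615526],
       [  0.        , 473.16853049, 192.76229486],
       [  0.        ,   0.        ,   1.        ]]), 'dist_coeffs': array([-0.07803937,  0.        ,  0.        ,  0.        ,  0.        ]), 'eye': array([0.43827568, 0.10483415, 1.35488797]), 'rotation': array([[ 0.01433925,  0.99376038, -0.11061054],
       [-0.99988852,  0.01471169,  0.00255171],
       [ 0.00416306,  0.11056162,  0.99386055]])}
{'intrinsics': array([[326.54450211,   0.        , 255.49577108],
       [  0.        , 326.54450211, 184.39795756],
       [  0.        ,   0.        ,   1.        ]]), 'dist_coeffs': array([-0.02356176,  0.        ,  0.        ,  0.        ,  0.        ]), 'T_tool_cam': array([[-3.18701758e-06,  9.66555615e-01,  2.56457099e-01,
         7.08992338e-02],
       [ 1.00000000e+00,  1.73989770e-06,  5.86963549e-06,
         3.53803093e-04],
       [ 5.22712003e-06,  2.56457099e-01, -9.66555615e-01,
        -1.69502795e-01],
       [ 0.00000000e+00,  0.00000000e+00,  0.00000000e+00,
         1.00000000e+00]])} 0.1 [[ 9.53633746e-01  3.00968957e-01 -6.04355731e-04]
 [ 3.00969538e-01 -9.53632570e-01  1.50271310e-03]
 [-1.24063313e-04 -1.61493059e-03 -9.99998688e-01]]
```

View pics/top0.png

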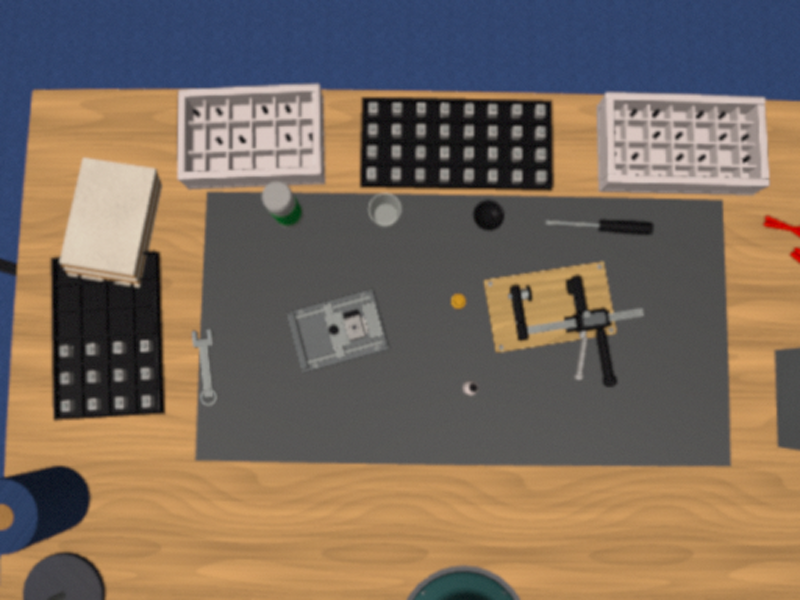

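View pics/scene0.png

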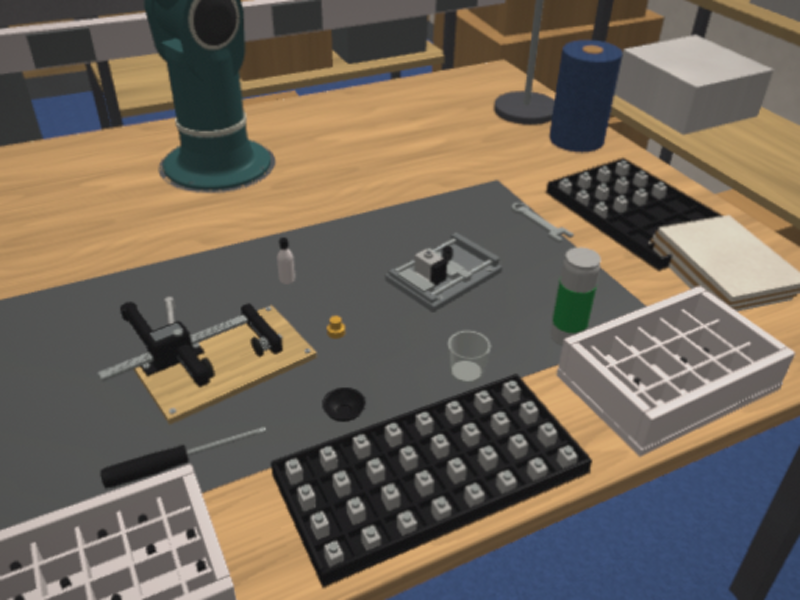

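The top view shows the vise at about (340,330) with the knob at (334,329) and the housing at (354,325). The clamp head is at (594,320), with the grip running to (610,380) and the moving jaw at (518,312). The scene view agrees. The clamp and vise x axes both point roughly along world +x. Next I compute coarse positions and take wrist close-ups.

```bash
cat > h.py <<'E'
from station import env, telemetry, read_camera, camera_info
import cv2,numpy as np
def cam(name,pose=None):
    c=camera_info(name)
    if name=="wrist":
        p,R=pose; T=np.eye(4);T[:3,:3]=R;T[:3,3]=p; T=T@c["T_tool_cam"]; return c["intrinsics"],c["dist_coeffs"],T[:3,3],T[:3,:3]
    return c["intrinsics"],c["dist_coeffs"],np.array(c["eye"]),np.array(c["rotation"])
def rays(C,px):
    u=cv2.undistortPoints(np.float64(px).reshape(-1,1,2),C[0],C[1]).reshape(-1,2)
    return np.c_[u[:,0],-u[:,1],-np.ones(len(u))]@C[3].T
def onz(C,px,z):
    r=rays(C,px); return C[2]+r*((z-C[2][2])/r[:,2])[:,None]
def cloud(C,d):
    v,u=np.mgrid[:d.shape[0],:d.shape[1]]; r=rays(C,np.c_[u.ravel(),v.ravel()])
    P=C[2]+r*d.reshape(-1,1); P[d.ravel()<=0]=np.nan; return P.reshape(*d.shape,3)
def proj(C,P):
    q=(np.atleast_2d(P)-C[2])@C[3]; q=np.c_[q[:,0],-q[:,1],-q[:,2]]
    return cv2.projectPoints(q,np.zeros(3),np.zeros(3),C[0],C[1])[0].reshape(-1,2)
def down(yaw): # tool x axis at yaw in the world, pointing down
    c,s=np.cos(yaw),np.sin(yaw); return np.array([[c,s,0],[s,-c,0],[0,0,-1.]])
def shot(tag):
    pose=(np.array(telemetry.read_ee_pos()),np.array(telemetry.read_tcp_rot())); p,d=read_camera("wrist")
    np.savez(tag+".npz",p=p,d=d,pos=pose[0],R=pose[1]); cv2.imwrite(f"pics/{tag}.png",cv2.resize(p[:,:,::-1],(800,600),interpolation=cv2.INTER_CUBIC)); return cam("wrist",pose),p,d
def load(tag):
    f=np.load(tag+".npz"); return cam("wrist",(f["pos"],f["R"])),f["p"],f["d"]
E
python3 - <<'E'
from h import *
C=cam("top")
for n,px,z in [("knob",(334,329),.056),("part",(354,325),.054),("head",(594,320),.064),("grip end",(611,380),.04),("arm end",(575,287),.05),("bar R",(642,313),.035),("bar L",(528,328),.035),("endjaw",(518,312),.05),("b1",(485,280),.012),("b2",(603,263),.012),("b3",(497,350),.012),("b4",(617,333),.012),("v1",(289,312),.01),("v2",(374,290),.01),("v3",(388,345),.01),("v4",(304,370),.01),("glue",(470,388),.06)]:
    print(n,onz(C,np.array(px)*.64,z)[0].round(3))
E
```

```text
knob [0.532 0.235 0.056]
part [0.539 0.2   0.054]
head [ 0.553 -0.222  0.064]
grip end [ 0.449 -0.258  0.04 ]
arm end [ 0.613 -0.192  0.05 ]
bar R [ 0.57  -0.318  0.035]
bar L [ 0.54  -0.11   0.035]
endjaw [ 0.567 -0.09   0.05 ]
b1 [ 0.629 -0.035  0.012]
b2 [ 0.664 -0.254  0.012]
b3 [ 0.501 -0.057  0.012]
b4 [ 0.535 -0.278  0.012]
v1 [0.565 0.323 0.01 ]
v2 [0.608 0.168 0.01 ]
v3 [0.507 0.141 0.01 ]
v4 [0.459 0.293 0.01 ]
glue [ 0.432 -0.005  0.06 ]
```

Run:
```python
from h import *
env.reach([0.575,-0.17,0.17],down(np.radians(9))); shot("clamp0")
env.reach([0.545,0.21,0.17],down(np.radians(15.5))); shot("vise0")
print(telemetry.read_t())
```

```text
3.7333
```

View pics/clamp0.png

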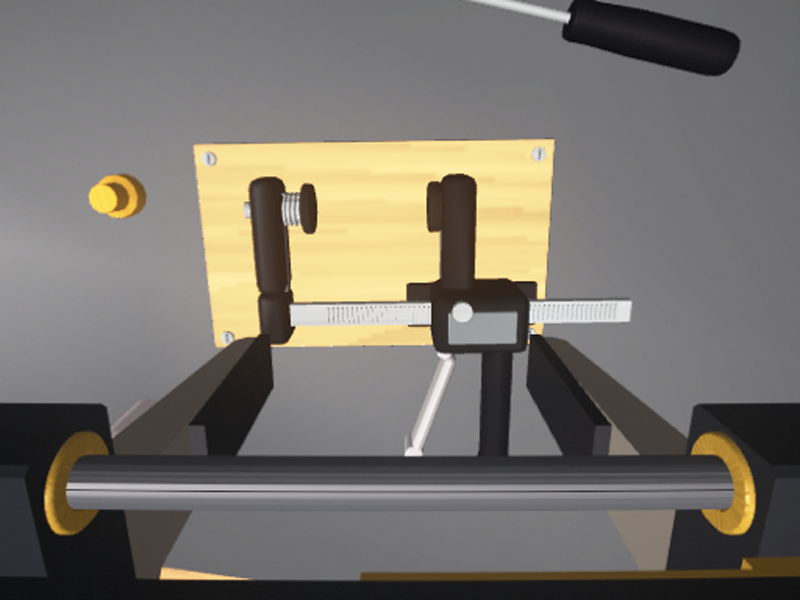

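View pics/vise0.png

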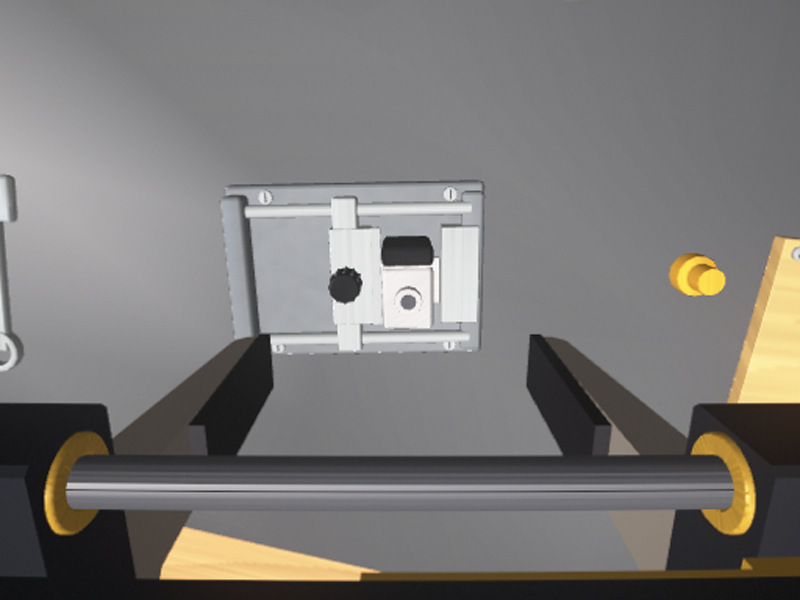

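The wrist close-ups are clear. In the clamp view, the board corners are (193,145), (554,139) and (215,346), the sprung pad is at (308,208) and the head pad at (434,206). The bar runs along row 310, the trigger from (445,355) to (412,450), and the grip is at (495,400). In the vise view, the knob is at (345,285), the housing at (407,297) with its cap up at (407,250), and the fixed jaw at (460,275).

Run:
```python
from h import *
def rect(P,name):
    r=cv2.minAreaRect(np.float32(P[:,:2]*1000)); b=cv2.boxPoints(r)
    print(name,len(P),"c",np.round(r[0],1),"size",np.round(r[1],1),"ang",round(r[2],2)); return r
# clamp board
C,p,d=load("clamp0"); hsv=cv2.cvtColor(p,cv2.COLOR_RGB2HSV); W=cloud(C,d)
m=cv2.inRange(hsv,(12,60,120),(35,255,255)); m[225:]=0; m[:,:110]=0; m[:,370:]=0
k=max(cv2.findContours(m,0,2)[0],key=cv2.contourArea)[:,0]
rect(onz(C,k,.012),"board(ray)")
q=W[m>0]; print("board z depth",np.nanpercentile(q[:,2],[5,50,95]).round(4))
for z0,z1,n in [(.025,.05,"z25-50"),(.055,.075,"head")]:
    s=(W[...,2]>z0)&(W[...,2]<z1); print(n,s.sum(),np.nanmedian(W[s],0).round(4))
cl=lambda y,x:W[int(y*.64),int(x*.64)].round(4)
for n,y,x in [("bar",312,390),("bar r",310,600),("head",290,510),("headarm",230,460),("endarm",230,268),("endarm low",315,277),("grip",400,495),("trig",400,433),("padtop",208,309),("headpad",205,433)]: print(n,cl(y,x))
# vise
C,p,d=load("vise0"); W=cloud(C,d)
def at(y,x): return W[int(y*.64),int(x*.64)].round(4)
for n,y,x in [("knob",285,345),("part",320,407),("cap",250,407),("boss",290,407),("fixjaw",275,460),("slide",260,350),("floor",290,290),("base",188,350),("ear",280,437)]: print(n,at(y,x))
near=np.zeros(d.shape,bool); near[140:225,235:290]=1
rect(W[near&(W[...,2]>.049)&(W[...,2]<.0575)],"part top")
near=np.zeros(d.shape,bool); near[160:205,200:245]=1
rect(W[near&(W[...,2]>.050)&(W[...,2]<.060)],"knob")
near=np.zeros(d.shape,bool); near[100:230,130:320]=1
rect(W[near&(W[...,2]>.004)],"vise")
g=cv2.cvtColor(p,cv2.COLOR_RGB2GRAY); km=np.uint8((g<70))*255; km[:165]=0;km[205:]=0;km[:,:200]=0;km[:,245:]=0
M=cv2.moments(km,True); c=(M["m10"]/M["m00"],M["m01"]/M["m00"]); print("knob px",c,onz(C,[c],.056))
```

```text
board(ray) 224 c [ 583.3 -154.8] size [134.7 224.9] ang 9.71
board z depth [0.0103 0.0115 0.0128]
z25-50 10171 [ 0.5689 -0.1937  0.041 ]
head 2270 [ 0.5593 -0.2214  0.0627]
bar [ 0.5499 -0.1694  0.0365]
bar r [ 0.5706 -0.3002  0.0344]
head [ 0.5775 -0.2379  0.0464]
headarm [ 0.6078 -0.2019  0.0463]
endarm [ 0.5908 -0.0923  0.0467]
endarm low [ 0.5404 -0.1023  0.046 ]
grip [ 0.5042 -0.2437  0.0451]
trig [ 0.4961 -0.2061  0.0407]
padtop [ 0.6067 -0.1139  0.0456]
headpad [ 0.6195 -0.1843  0.0455]
knob [0.5352 0.2378 0.0547]
part [0.5243 0.1973 0.0536]
cap [0.5638 0.2083 0.0533]
boss [0.5437 0.2028 0.0613]
fixjaw [0.553  0.1704 0.0286]
slide [0.5443 0.2389 0.0275]
floor [0.5113 0.2734 0.0143]
base [0.5859 0.2505 0.0137]
ear [0.5448 0.1828 0.0224]
part top 1475 c [542.8 201.9] size [49.5 30. ] ang 16.67
knob 333 c [539.4 230. ] size [19.4 39.1] ang 42.25
vise 17936 c [534.1 233. ] size [115.3 164.1] ang 16.32
knob px (220.89634146341464, 182.07926829268294) [[0.5356863  0.23691847 0.056     ]]
```

```bash
cat >> h.py <<'E'
A=np.radians(9.71); CE=np.array([[np.cos(A),-np.sin(A)],[np.sin(A),np.cos(A)]]); CO=np.array([.5833,-.1548])-CE@[.0375,.0625]
def tocl(P): P=np.asarray(P,float); return np.concatenate([(P[...,:2]-CO)@CE,P[...,2:]],-1)
def fromcl(x,y,z): return np.r_[CO+CE@[x,y],z]
V=np.radians(16.4); VX=np.array([np.cos(V),np.sin(V)]); VY=np.array([-np.sin(V),np.cos(V)]); VO=np.array([.5428,.2019])
E
python3 - <<'E'
from h import *
C,p,d=load("clamp0"); L=tocl(cloud(C,d))*1000
def sel(x0,x1,y0,y1,z0,z1): return L[(L[...,0]>x0)&(L[...,0]<x1)&(L[...,1]>y0)&(L[...,1]<y1)&(L[...,2]>z0)&(L[...,2]<z1)]
for n,a in [("pads",(58,74,15,130,25,60)),("bar",(-15,15,50,80,20,60)),("endjaw",(20,40,80,140,35,60)),("headarm",(25,40,-20,50,35,60)),("grip",(-80,-30,-40,5,35,60)),("trigger",(-60,-50,5,40,30,50))]:
    s=sel(*a); print(n,len(s),[np.percentile(s[:,i],[1,10,50,90,99]).round(1) for i in range(3)])
s=sel(58,74,15,130,25,60); h=np.histogram(s[:,1],np.arange(15,131,2)); print([(int(b),int(c)) for c,b in zip(*h)])
print("origin",CO,"part-origin vs vise base",(np.array([.5341,.2330])-VO)@np.c_[VX,VY],"knob rel",(np.array([.5357,.2369])-VO)@np.c_[VX,VY])
E
```

```text
pads 989 [array([58.1, 59.7, 66.2, 72.3, 73.7]), array([ 15.6,  20. , 105.2, 124.5, 129.2]), array([26. , 36.9, 44.1, 46.1, 47.1])]
bar 451 [array([-6.9, -5.4,  0.8,  6.5,  7. ]), array([50.8, 53. , 65.3, 77. , 79.5]), array([30.1, 33.4, 34.7, 36.5, 37.7])]
endjaw 420 [array([20.4, 22.1, 30.1, 37.9, 39.7]), array([116.3, 117. , 123.2, 131. , 133.7]), array([36. , 40.6, 44.7, 46.1, 46.9])]
headarm 350 [array([25.2, 26.6, 32.5, 38.7, 39.9]), array([ 2.5,  4.8, 13.3, 20.5, 21.9]), array([36.1, 41.2, 44.9, 46.1, 46.8])]
grip 817 [array([-79.3, -74.9, -54.5, -34.8, -30.4]), array([-23.8, -21. , -13.5,  -7.3,  -6.1]), array([36.2, 38.9, 43.2, 44.8, 45.7])]
trigger 92 [array([-59.8, -59.1, -54.9, -51. , -50.1]), array([19.6, 21.6, 25.7, 28.7, 30.2]), array([30.8, 34. , 40.5, 41.9, 42.5])]
[(15, 36), (17, 40), (19, 47), (21, 33), (23, 36), (25, 36), (27, 38), (29, 47), (31, 0), (33, 0), (35, 0), (37, 0), (39, 0), (41, 0), (43, 0), (45, 0), (47, 0), (49, 0), (51, 0), (53, 0), (55, 0), (57, 0), (59, 0), (61, 0), (63, 0), (65, 0), (67, 0), (69, 0), (71, 0), (73, 0), (75, 0), (77, 0), (79, 0), (81, 0), (83, 0), (85, 0), (87, 0), (89, 0), (91, 0), (93, 0), (95, 0), (97, 80), (99, 40), (101, 40), (103, 19), (105, 30), (107, 43), (109, 30), (111, 40), (113, 35), (115, 48), (117, 57), (119, 42), (121, 43), (123, 41), (125, 34), (127, 40)]
origin [ 0.55687856 -0.22272943] part-origin vs vise base [0.00043479 0.03229104] knob rel [0.00307082 0.03558061]
```

Run:
```python
from h import *
print(np.round(telemetry.read_joint_positions(),2))
pk=np.r_[VO+VX*.0031+VY*.0356,.042]
for n,P,y in [("knob",pk,-73.6),("knob",pk,106.4),("part",np.r_[VO,.042],16.4),("part",np.r_[VO,.042],196.4),("place",fromcl(.066,.06,.04),99.71),("place",fromcl(.066,.06,.04),-80.29),("sq",fromcl(-.068,-.009,.014),9.71),("sq",fromcl(-.068,-.009,.014),189.71)]:
    q=env.inverse_kinematics(P,down(np.radians(y))); print(n,y,None if q is None else np.round(q,2))
```

```text
[-0.1   0.45 -0.41  1.79  0.21  0.95 -1.91]
knob -73.6 [-0.96  0.67  0.66  1.91 -0.59  0.76 -2.83]
knob 106.4 [ 0.02  0.71 -0.66  1.84  0.59  0.8  -0.67]
part 16.4 [-0.14  0.61 -0.35  1.87  0.31  0.71 -1.96]
part 196.4 [ 0.44  1.14 -1.34  1.84  1.2   1.25  0.57]
place 99.71 [ 0.61  0.74 -0.58  1.73  0.53  0.83 -0.05]
place -80.29 [ 0.17  0.65  0.03  1.76 -0.03  0.73 -2.76]
sq 9.71 [ 0.6   0.61 -0.25  1.96  0.25  0.6  -1.22]
sq 189.71 [ 1.06  0.81 -0.88  1.93  0.85  0.83  1.44]
```

Run:
```python
from h import *
k=VO+VX*.0031+VY*.0356; R=down(np.radians(106.4))
env.reach(np.r_[k,.10],R); env.movel(np.r_[k,.039]); env.grasp(20)
print("w",telemetry.read_gripper_width(),telemetry.read_grasp_force(),telemetry.read_ee_pos(),telemetry.read_wrist_force())
env.movel(np.r_[k+VY*.044,.039],rate=.06)
print("w",telemetry.read_gripper_width(),telemetry.read_grasp_force(),telemetry.read_ee_pos(),telemetry.read_wrist_force())
env.release(); env.movel(np.r_[k+VY*.044,.11])
env.reach(np.r_[VO-VX*.05,.16],down(V)); C,p,d=shot("vise1")
W=cloud(C,d); rel=np.dstack([(W[...,:2]-VO)@VX,(W[...,:2]-VO)@VY,W[...,2]])*1000
s=rel[(abs(rel[...,0])<40)&(abs(rel[...,1])<20)&(rel[...,2]>50)&(rel[...,2]<57.5)]
print("part",np.percentile(s,[1,99],axis=0).round(1)); P=W[...,:2][(abs(rel[...,0])<40)&(abs(rel[...,1])<20)&(rel[...,2]>50)&(rel[...,2]<57.5)]; print(cv2.minAreaRect(np.float32(P*1000)))
s=rel[(abs(rel[...,0])<20)&(rel[...,1]>20)&(rel[...,1]<110)&(rel[...,2]>45)]; print("knob",len(s),np.median(s,0).round(1))
s=rel[(abs(rel[...,0])<5)&(rel[...,1]>15)&(rel[...,1]<110)&(rel[...,2]>25)]; print("jaw y",np.percentile(s[:,1],[1,99]))
print(telemetry.read_t())
```

```text
w 0.017578255528952223 19.997930824756622 [0.53442438 0.23658011 0.03883157] [-4.62798775 -1.88659085  3.38112897]
w 0.017292981860291688 19.998629093170166 [0.52221083 0.27812022 0.03881426] [-4.92200852 -4.1609983   4.90054499]
part [[-25.3 -14.7  50.3]
 [ 24.4  14.7  55. ]]
((542.2589111328125, 201.7824249267578), (49.87946319580078, 29.945959091186523), 16.51742935180664)
knob 2051 [-19.5  55.9 257.9]
jaw y [ 59.93988428 109.52843599]
10.4333
```

View pics/vise1.png

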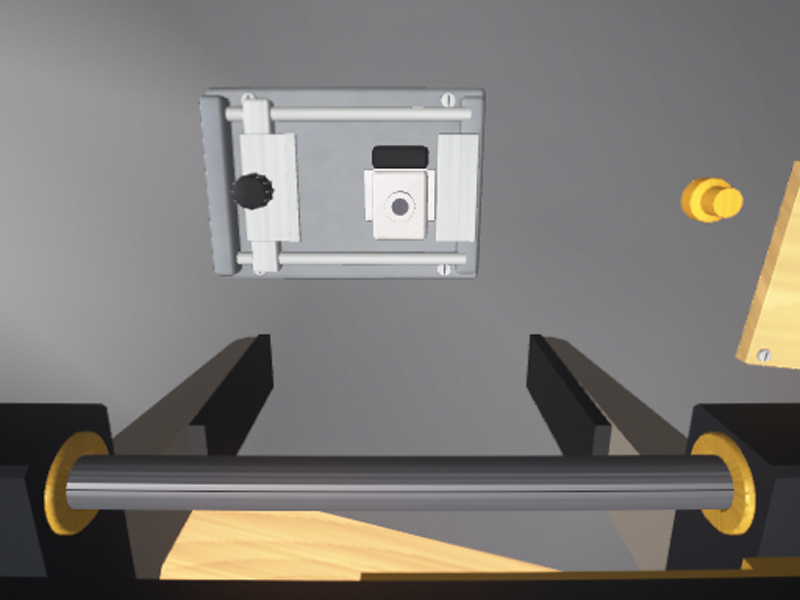

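The jaw is fully open, with the knob at (253,190), and both housing ears are clear, with the housing at (400,200). Next: grasp, lift and place.

Run:
```python
from h import *
pc=np.array([.5424,.2018])
env.reach(np.r_[pc,.10],down(V)); env.movel(np.r_[pc,.043]); env.grasp(25)
print("w",telemetry.read_gripper_width(),telemetry.read_grasp_force(),telemetry.read_ee_pos())
env.movel(np.r_[pc,.13]); print("w",telemetry.read_gripper_width(),telemetry.read_wrist_force())
R=down(A+np.pi/2); env.reach(fromcl(.067,.060,.12),R)
env.movel(fromcl(.067,.060,.050),rate=.1); f0=np.array(telemetry.read_wrist_force())
C=cam("top"); 
for z in np.arange(.046,.0385,-.0007):
    env.movel(fromcl(.067,.060,z),rate=.02); f=np.array(telemetry.read_wrist_force())-f0
    if f[2]>3: break
print("z",z,f,telemetry.read_ee_pos(),telemetry.read_gripper_width(),tocl(np.array(telemetry.read_ee_pos())),telemetry.read_t())
```

```text
w 0.03007381908640802 24.997913539409637 [0.54235153 0.20185419 0.04294095]
w 0.029829334877145435 [ 0.10696725 -0.48845519 -1.63997405]
z 0.040400000000000005 [-2.96900082 -2.08450483  5.44730666] [ 0.61284033 -0.15228987  0.04096385] 0.02936768958442123 [0.0670405  0.05999185 0.04096385] 17.9333
```

Run:
```python
from h import *
env.release(); env.movel(fromcl(.067,.060,.14),rate=.12)
env.reach(fromcl(-.068,-.008,.12),down(A)); shot("placed")
print(telemetry.read_t())
C,p,d=load("placed"); L=tocl(cloud(C,d))*1000
def sel(x0,x1,y0,y1,z0,z1): return L[(L[...,0]>x0)&(L[...,0]<x1)&(L[...,1]>y0)&(L[...,1]<y1)&(L[...,2]>z0)&(L[...,2]<z1)]
s=sel(40,100,32,95,48,56); print("part",len(s),np.percentile(s,[1,50,99],axis=0).round(1))
s=sel(-80,-60,0,60,30,50); print("trig",len(s), np.percentile(s,[1,50,99],axis=0).round(1) if len(s) else 0)
```

```text
21.0667
part 1711 [[50.9 36.  48.4]
 [57.8 62.2 51. ]
 [66.5 84.2 54.1]]
trig 255 [[-79.7  22.6  37.2]
 [-70.3  29.2  40.6]
 [-60.4  36.   42.8]]
```

View pics/placed.png

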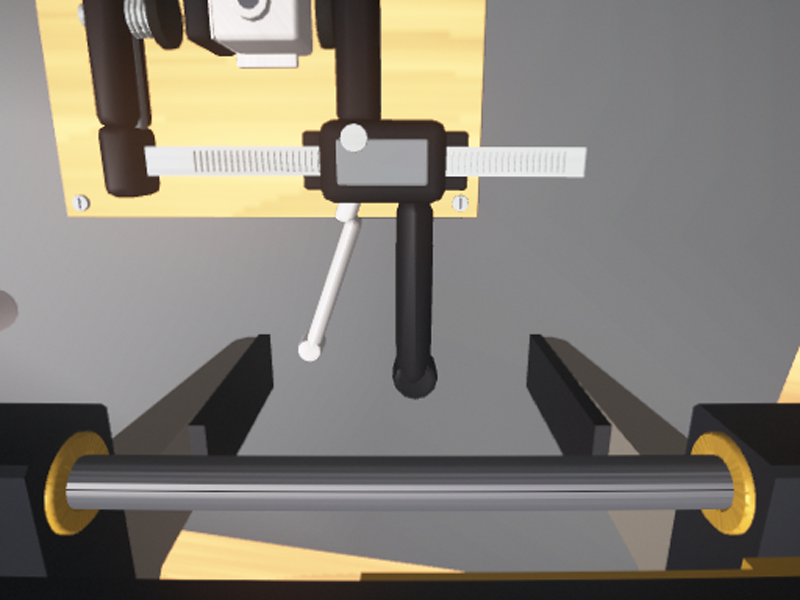

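The housing stands between the pads, spanning clamp y 36–84 mm. The trigger at (330,290) and grip at (413,300) lie between the open fingers. The bar's right end is visible at (585,162), so I use it as the travel gauge. I'll start pumping.

```bash
cat >> h.py <<'E'
def barend(C,p,tag=""):
    ys=np.arange(-.150,-.055,.00025); g=cv2.cvtColor(p,cv2.COLOR_RGB2GRAY).astype(np.float32); pr=[]
    for x in (-.004,-.002,0,.002,.004):
        q=np.float32(proj(C,[fromcl(x,y,.0352) for y in ys])); v=cv2.remap(g,q[:,:1],q[:,1:],cv2.INTER_LINEAR)[:,0]; v[(q[:,0]<0)|(q[:,0]>511)]=np.nan; pr.append(v)
    v=np.nanmean(pr,0); k=np.gradient(v); k[~np.isfinite(k)]=-1; k=np.convolve(k,np.ones(5)/5,'same'); i=k.argmax(); return round(ys[i]*1000,2),round(float(k[i]),1)
E
python3 - <<'E'
from h import *
C,p,d=load("placed"); print("base",barend(C,p)); C,p,d=load("clamp0"); print("clamp0",barend(C,p))
c=-.0085
env.movel(fromcl(-.068,c,.016)); C,p,d=shot("low0"); print("low",barend(C,p),telemetry.read_wrist_force(),telemetry.read_t())
env.grasp(30); env.pause(.2); C,p,d=shot("sq1"); print("sq",barend(C,p),telemetry.read_gripper_width(),telemetry.read_grasp_force(),telemetry.read_wrist_force(),tocl(np.array(telemetry.read_ee_pos())))
env.release(); env.pause(.2); C,p,d=shot("rel1"); print("rel",barend(C,p),telemetry.read_gripper_width(),telemetry.read_t())
E
```

```text
base (np.float64(-97.75), 14.5)
clamp0 (np.float64(-97.5), 12.5)
low (np.float64(-97.25), 19.3) [-0.54549195  1.32396213  0.66889961] 21.9583
sq (np.float64(-103.0), 19.3) 0.029149829289328463 30.00087797641754 [-4.66824387 -1.11858333  0.93256652] [-0.06878888 -0.00881724  0.01587692]
rel (np.float64(-103.0), 19.4) 0.09220706065432482 24.425h.py:34: RuntimeWarning: Mean of empty slice
  v=np.nanmean(pr,0); k=np.gradient(v); k[~np.isfinite(k)]=-1; k=np.convolve(k,np.ones(5)/5,'same'); i=k.argmax(); return round(ys[i]*1000,2),round(float(k[i]),1)
```

View pics/sq1.png

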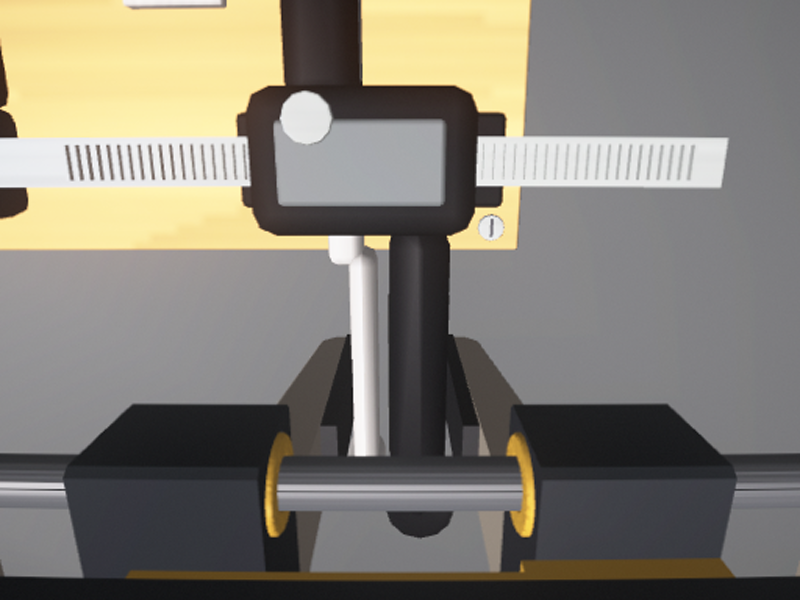

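The trigger is fully squeezed between the fingers, and the bar end at (725,163) moved 5.75 mm and held after release. Two more pumps, then a look from above.

```bash
python3 -W ignore - <<'E'
from h import *
for i in (2,3):
    env.grasp(30); env.pause(.15); C,p,d=shot(f"sq{i}"); print("sq",barend(C,p),telemetry.read_gripper_width())
    env.release(); env.pause(.15); C,p,d=shot(f"rel{i}"); print("rel",barend(C,p),telemetry.read_t())
env.movel(fromcl(-.068,-.0085,.12)); env.movel(fromcl(-.02,.05,.13)); C,p,d=shot("look3"); print(barend(C,p),telemetry.read_t())
L=tocl(cloud(C,d))*1000
s=L[(L[...,0]>56)&(L[...,0]<76)&(L[...,1]>20)&(L[...,1]<125)&(L[...,2]>25)&(L[...,2]<60)]
h=np.histogram(s[:,1],np.arange(20,126,1)); print("".join(f"{int(b)}:{int(c)} " for c,b in zip(*h)))
s=L[(L[...,0]>40)&(L[...,0]<100)&(L[...,1]>25)&(L[...,1]<95)&(L[...,2]>48.5)&(L[...,2]<56)]; print("part",np.percentile(s,[1,50,99],axis=0).round(1))
E
```

```text
sq (np.float64(-109.0), 19.8) 0.029997754330540742
rel (np.float64(-109.0), 19.5) 26.7917
sq (np.float64(-115.0), 19.1) 0.029547636431935663
rel (np.float64(-115.0), 19.3) 29.1583
(np.float64(-115.0), 14.5) 30.7083
20:46 21:26 22:32 23:33 24:42 25:39 26:30 27:44 28:36 29:53 30:6 31:43 32:38 33:28 34:55 35:31 36:33 37:54 38:28 39:49 40:38 41:29 42:50 43:36 44:35 45:51 46:28 47:55 48:28 49:26 50:58 51:28 52:56 53:28 54:45 55:40 56:29 57:45 58:42 59:29 60:57 61:29 62:38 63:48 64:28 65:47 66:40 67:29 68:49 69:38 70:41 71:46 72:34 73:47 74:33 75:42 76:44 77:34 78:41 79:39 80:29 81:20 82:35 83:37 84:43 85:32 86:28 87:20 88:31 89:22 90:38 91:40 92:30 93:36 94:33 95:23 96:51 97:24 98:57 99:50 100:47 101:43 102:35 103:44 104:43 105:36 106:37 107:38 108:39 109:37 110:37 111:33 112:35 113:34 114:29 115:18 116:13 117:4 118:16 119:19 120:17 121:18 122:5 123:0 124:0 
part [[51.4 31.8 48.8]
 [66.1 59.3 51.1]
 [80.6 80.2 52.8]]
```

View pics/look3.png

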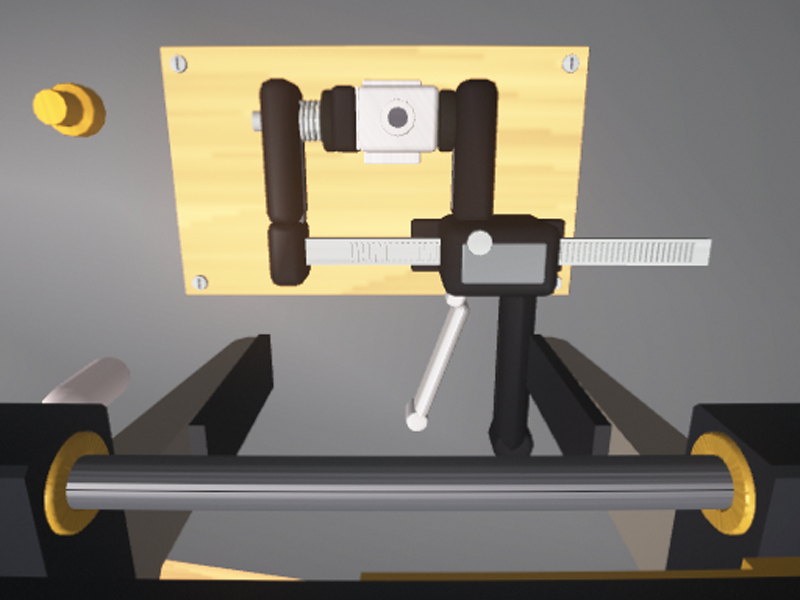

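The housing is closed up against both pads: its length spans columns 358–438 (plus cap), the pads touch at each end, and the spring is nearly free. Bar travel so far is 17.6 mm, so the last squeeze should be slightly partial, about 4.5–5 mm. First a finer check of the original gap, then the partial squeeze.

```bash
python3 -W ignore - <<'E'
from h import *
for t in ("clamp0","look3"):
    C,p,d=load(t); L=tocl(cloud(C,d))*1000
    f=lambda a,b,z0=20,z1=40,x0=54,x1=78:L[(L[...,0]>x0)&(L[...,0]<x1)&(L[...,1]>a)&(L[...,1]<b)&(L[...,2]>z0)&(L[...,2]<z1)][:,1]
    for n,s in (("headface",f(27,34)),("padface",f(94,101)),("jaw inner",f(90,120,36,48,25,40)),("jaw",f(90,140,45,48,25,45))): print(t,n,len(s),np.percentile(s,[1,10,50,90,99]).round(1) if len(s) else "")
env.movel(fromcl(-.068,-.0055,.12)); env.movel(fromcl(-.068,-.0055,.016))
C,p,d=shot("low4"); print("low",barend(C,p))
env.grasp(20); env.pause(.3); C,p,d=shot("sq4"); print("sq",barend(C,p),telemetry.read_gripper_width(),telemetry.read_grasp_force(),telemetry.read_wrist_force(),tocl(np.array(telemetry.read_ee_pos())),telemetry.read_t())
E
```

```text
clamp0 headface 30 [28.8 29.5 29.8 29.8 29.8]
clamp0 padface 88 [97.9 98.1 98.2 98.4 98.6]
clamp0 jaw inner 93 [116.1 116.3 117.5 119.2 119.8]
clamp0 jaw 165 [118.  121.2 125.2 128.8 131. ]
look3 headface 29 [27.4 29.  29.6 29.7 29.8]
look3 padface 159 [94.1 94.9 97.8 98.9 99.4]
look3 jaw inner 470 [ 98.6  99.6 106.  113.7 116.1]
look3 jaw 226 [102.  103.5 107.4 111.5 113.9]
low (np.float64(-115.0), 18.8)
sq (np.float64(-120.25), 19.1) 0.030050843484703972 19.99950259923935 [-0.34510627 -6.58050918 -5.14326063] [-0.06886461 -0.00879193  0.0157422 ] 33.55
```

```bash
python3 -W ignore - <<'E'
from h import *
for t in ("clamp0","look3"):
    C,p,d=load(t); L=tocl(cloud(C,d))*1000
    s=L[(abs(L[...,0]-66)<5)&(L[...,2]>25)]; 
    print(t," ".join(f"{y:.0f}:{np.percentile(s[(s[:,1]>=y)&(s[:,1]<y+1)][:,2],80):.0f}" for y in range(24,132) if ((s[:,1]>=y)&(s[:,1]<y+1)).any()))
E
python3 - <<'E'
from h import *
p,d=read_camera("scene"); C=cam("scene"); u=proj(C,fromcl(.066,.07,.035))[0].astype(int); print(u)
c=p[u[1]-40:u[1]+40,u[0]-50:u[0]+50]; cv2.imwrite("pics/sc4.png",cv2.resize(c[:,:,::-1],(800,640),interpolation=cv2.INTER_CUBIC)[:600])
E
```

```text
clamp0 24:46 25:47 26:46 27:46 28:47 29:44 97:34 98:45 99:47 100:47 101:47 102:46 103:46 104:42 105:41 106:41 107:41 108:41 109:40 110:41 111:41 112:41 113:42 114:41 115:41 116:41 117:44 118:44 119:45 120:45 121:45 122:46 123:46 124:46 125:46 126:46 127:46 128:46 129:45 130:45 131:45
look3 24:46 25:47 26:46 27:47 28:46 29:45 30:47 31:51 32:51 33:52 34:52 35:52 36:52 37:52 38:52 39:52 40:52 41:51 42:57 43:59 44:59 45:59 46:59 47:59 48:59 49:59 50:59 51:59 52:59 53:59 54:59 55:59 56:59 57:58 58:52 59:52 60:52 61:52 62:51 63:52 64:52 65:52 66:51 67:51 68:51 69:50 70:51 71:52 72:52 73:52 74:52 75:52 76:52 77:52 78:52 79:51 80:50 81:47 82:46 83:47 84:46 85:46 86:46 87:42 88:41 89:41 90:41 91:41 92:41 93:41 94:41 95:41 96:41 97:41 98:40 99:41 100:44 101:45 102:45 103:45 104:46 105:46 106:46 107:46 108:46 109:46 110:46 111:45 112:45 113:45 114:44 115:43 116:41 117:36 118:36 119:36 120:36 121:37 122:36
[151 226]
```

View pics/sc4.png

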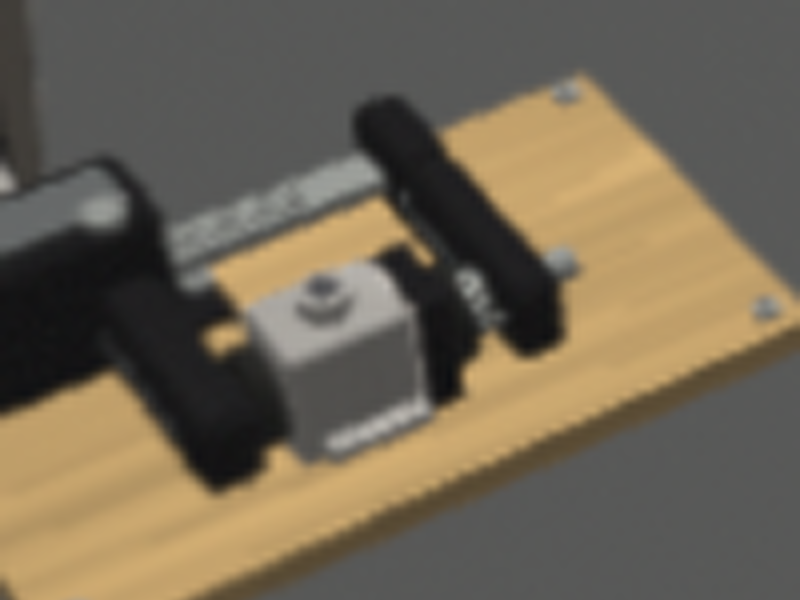

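The scene view shows the housing tight between both pads, with the spring clearly shortened and its tail protruding at (562,262). I estimate 5 mm compression. The gripper was pulled 3 mm off its target, so I'll move to the balanced point, still squeezing, then check and hand in.

```bash
python3 -W ignore - <<'E'
from h import *
def st(t): C,p,d=shot(t); print(t,barend(C,p),telemetry.read_gripper_width(),telemetry.read_grasp_force(),telemetry.read_wrist_force(),tocl(np.array(telemetry.read_ee_pos())),telemetry.read_t())
env.movel(fromcl(-.0685,-.0085,.016),rate=.02); env.pause(.3); st("fin1"); env.pause(1.0); st("fin2")
C=cam("scene"); p,d=read_camera("scene"); L=tocl(cloud(C,d))*1000
s=L[(abs(L[...,0]-66)<6)&(L[...,2]>25)]
print(" ".join(f"{y:.0f}:{np.percentile(s[(s[:,1]>=y)&(s[:,1]<y+1.5)][:,2],80):.0f}" for y in np.arange(70,120,1.5) if ((s[:,1]>=y)&(s[:,1]<y+1.5)).any()))
E
```

```text
fin1 (np.float64(-120.25), 19.6) 0.029733700532889488 19.999834299087524 [-0.74226337 -1.81779246 -5.97205251] [-0.06887469 -0.00877428  0.01576557] 34.25
fin2 (np.float64(-120.25), 19.4) 0.029811296247326854 19.998979568481445 [ -1.5543614   -4.93588226 -10.70499406] [-0.0688464  -0.00874079  0.01579114] 35.3
70:54 72:53 73:54 74:53 76:54 78:54 79:52 80:48 82:50 84:48 88:43 90:44 92:45 94:48 96:47 97:47 98:46 100:50 102:48 103:49 104:47 106:49 108:46 109:44 114:39 115:34 116:39 118:37 120:30
```

```bash
python3 -c "
from station import env, telemetry, read_camera, camera_info
print(env.finish_job(),telemetry.read_t())"
```

```text
the job is handed in; nothing more can be done
the job is handed in; nothing more can be done
```

I opened the vise, stood the housing between the clamp's pads and pumped the trigger four times until both pads bore on it, then handed in at about 35 s with the trigger held squeezed; the spring is pressed in about 5 mm of its 11 mm, estimated from bar travel and camera depth.

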